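# Go from the record to the guest and give the cue

### The job

The record is over and the guest at the gooseneck microphone speaks next: on the mixer, push the record's fader (second from the right, seen from the robot) all the way down towards the robot, and after that push the guest's fader (second from the left) all the way up, away from the robot; push them gently with the fingertips, without gripping them, and leave the two outer faders where they are. Then give the guest the cue: point straight down at the small foam head of the gooseneck microphone (and at no other microphone), fingertips a few centimetres above its middle, hold still there for two seconds and finish with the hand still pointing. Touch none of the microphones and leave everything else on the desk in its place.

Things in the scene. Friction and masses are not known exactly. Their poses are not given: they have to be found in the camera images.
- mixer: fixed grey mixer with wooden cheeks, 220 mm wide (y), 304 mm deep (x). Origin: centre of the underside; x away from the robot, y left. Flat dark panel 55 mm above the table. Fader slots along x at y = +67.5 (presenter), +22.5 (guest), -22.5 (record), -67.5 mm (player); cap centres go from x = -115 (down) to -15 mm (up). Knobs 11 mm high at x 35 to 78; from x = 97 a meter bridge, top 94 mm above the table
- fader_record (a joint): travel of the record's fader, second from the right: 0 m fully down (nearest the robot), 0.100 m fully up; starts 0.065 to 0.097. Moves with about 1 N, stays where it is left; slightly springy end stops
- fader_guest (a joint): travel of the guest's fader, second from the left: 0 m fully down, 0.100 m fully up; starts 0 to 0.030. Moves with about 1 N, stays where it is left; slightly springy end stops
- fader_record_cap (a point): the record's fader: white fader cap, 28 mm long (x of the mixer), 17 mm wide, its top 20 mm and its underside 2.5 mm above the mixer's flat panel; the point is the centre of the cap's top
- fader_guest_cap (a point): the guest's fader: white fader cap, 28 mm long (x of the mixer), 17 mm wide, its top 20 mm and its underside 2.5 mm above the mixer's flat panel; the point is the centre of the cap's top
- fader_presenter_cap (a point): the leftmost fader, to be left alone: white fader cap, 28 mm long (x of the mixer), 17 mm wide, its top 20 mm and its underside 2.5 mm above the mixer's flat panel; the point is the centre of the cap's top
- fader_player_cap (a point): the rightmost fader, to be left alone: white fader cap, 28 mm long (x of the mixer), 17 mm wide, its top 20 mm and its underside 2.5 mm above the mixer's flat panel; the point is the centre of the cap's top
- gooseneck_mic: the guest's microphone: black box-shaped base 110 x 85 x 26 mm, from whose robot-side half a thin 8 mm neck rises and bends over away from the robot, ending in a small dark foam head. Origin at the centre of the base's underside; neck bends to its +x
- gooseneck_tip (a point): top of the gooseneck microphone's foam head, above its middle: 43 mm along x from the base's centre and 214 mm above the table. The head is an egg about 34 mm across and 47 mm long, lying nearly level along the body's x
- handheld_mic: another microphone, stands among the three: stage type with a ball head of steel mesh, 51 mm across, leaning 45 degrees in a clip on a stand with a round foot, 116 mm across. Origin under the centre of the foot
- handheld_head (a point): top of the ball head, 41 mm along the body's x from the foot's centre, 235 mm above the table
- studio_mic: another microphone: thick upright cylinder, 55 mm across, in a U-shaped yoke on a round foot, 116 mm across. Origin under the centre of the foot
- studio_head (a point): top of the thick microphone, over the foot's centre, 238 mm above the table
- pen: loose ball pen lying flat, 140 mm long, 10 mm thick; origin underneath its middle
- mug: loose white mug, 82 mm across, 92 mm high; origin under its centre
- bottle: loose green glass bottle, closed, 66 mm across, 235 mm high; origin under its centre
- phone: loose phone lying flat, 150 x 72 x 9 mm; origin under its centre
- cd_case: loose disc case lying flat, 125 x 142 x 10 mm; origin under its centre
- headphones: loose closed headphones lying on the desk, about 210 x 215 x 80 mm; origin under the middle between the ear cups
- stopwatch: loose round stopwatch lying flat, 54 mm across, 14 mm thick; origin under its centre

How it is judged:
On the way, in this order (a step that is already met when the one before it is completed fails the run):
1. the record's fader is fully down (value of joint fader_record below 0.008 m), for 0.1 s.
2. the guest's fader is fully up, the record's still down (value of joint fader_guest above 0.092 m and value of joint fader_record below 0.008 m), for 0.1 s.
3. the hand points down at the gooseneck microphone's head from just above for about two seconds (all of step 2 and horizontal distance between the grasp point and gooseneck_tip below 0.03 m and z of the grasp point in the frame of gooseneck_tip between 0.022 and 0.1 m), for 1.6 s.
At the end, for the whole second after the job is handed in: record fader within 8 mm of down, guest fader within 8 mm of up, outer faders within 6 mm of their starts; grasp point within 30 mm sideways of the gooseneck head and 22 to 100 mm over its top; microphones upright and within 8 mm, other things within 20 mm of their starts (all of step 3 and distance of each of fader_presenter_cap, fader_player_cap from where it was at the start of the episode below 0.006 m and distance of each of gooseneck_mic, handheld_mic, studio_mic from where it was at the start of the episode below 0.008 m and angle between each of gooseneck_mic, handheld_mic, studio_mic's own z axis and vertical below 0.05 rad and distance of each of pen, mug, bottle, phone, cd_case, headphones, stopwatch from where it was at the start of the episode below 0.02 m); the robot touches nothing.
It fails at once if a fader is gripped or rammed (over 18 N from the fingers) (contact force between the fingers and fader_record above 18 N or contact force between the fingers and fader_guest above 18 N).
It fails at once if an outer fader is moved more than 8 mm (distance of any of fader_presenter_cap, fader_player_cap from where it was at the start of the episode above 0.008 m).
It fails at once if a microphone is touched (contact force between any of the fingers, the arm and gooseneck_mic above 0.3 N or contact force between any of the fingers, the arm and handheld_mic above 0.3 N or contact force between any of the fingers, the arm and studio_mic above 0.3 N).
It fails at once if the hand points at another microphone from just above ((horizontal distance between the grasp point and handheld_head below 0.025 m and z of the grasp point in the frame of handheld_head between 0 and 0.07 m) or (horizontal distance between the grasp point and studio_head below 0.025 m and z of the grasp point in the frame of studio_head between 0 and 0.07 m)).
It fails at once if something else on the desk is moved more than 25 mm or lifted (distance of any of pen, mug, bottle, phone, cd_case, headphones, stopwatch from where it was at the start of the episode above 0.025 m or height (world z) of any of pen, mug, bottle, phone, cd_case, headphones, stopwatch above 0.015 m).
It also fails if it takes over 51 s, if anything falls off the work surface, if the arm or the gripper's body presses on something with over 40 N, if the wrist force passes 120 N, or if a joint passes its speed limit or range.

### The arm

A 7-joint arm with a two-finger parallel gripper is mounted at the origin on the work surface. World frame = base frame: x ahead of the robot, y to its left, z up, the work surface at z = 0. Lengths are in m, angles in rad, forces in N, time in s.
With the tool pointing down it reaches from about 0.4 to 0.875 m from the base axis. Payload 6.5 kg.
Tool frame: the origin (TCP) lies midway between the tips of the shut fingers; the grasp point (between the pads) lies 19 mm behind it; z points along the fingers, y is the direction in which the jaws open and shut (so a half turn about z gives the same grasp; the last joint's range is limited). The gripper opens to 85 mm and grips with 20 to 120 N. Pads are 22 mm wide; open, the fingers measure 114 mm over their backs; the gripper's body (76 mm by 85 mm) begins 54 mm behind the grasp point. The pads swing forward as they close: fully open they stand 13 mm farther back than shut.
Start: joints at [1.051, 0.536, -0.004, 1.538, 0.003, 1.067, -0.071], TCP at [0.285, -0.584, 0.231] pointing down, gripper open.
Joint ranges: [-2.7, 2.7], [-0.37, 2.16], [-1.27, 1.26], [0.24, 2.4], [-1.31, 4.45], [0.19, 1.91], [-2.76, 2.76]. Speed limits (rad/s): [2.39, 2.39, 3.14, 3.14, 3.14, 3.14, 3.14].

### API

Orientations are given as a 3x3 rotation matrix whose columns are the frame's x, y, z axes.
In Python, from bench import monitor, read_camera, calibration, job gives the robot as it stands.
- The arm moves only by the tool drive_tool, never from a script. Its argument "commands" is a list of rows, each an object with "translation": the shift along the tool's x, y, z in mm, a list of three; "twist": the turn, a rotation vector about the tool's x, y, z in degrees, a list of three; "hand": the opening, from 0 (shut) to 1 (fully open). A call has 1 to 10 rows; each row is the pose to reach, as a shift and turn from the pose commanded when the call began, along the tool's axes at that moment; what a row does not reach only later rows make up. A row lasts 1/8 s, in which the tool goes at most 62.5 mm and 10.7 degrees, less where a joint would pass 70% of its speed; a pose out of reach is approached as far as the arm can. A call with a gripper value outside its range is refused whole. The fingers move at their own pace and stop on an object; the grip force is fixed at half the most. Time passes only in rows, so rows that repeat a pose let the fingers close. It gives the time, the measured TCP pose, the force and the opening at its end, in the units of the state.
- monitor.get_obs(): the state, without advancing time (a new reading comes with each control period).
- read_camera(name): name is "scene" or "top"; returns the picture (420x560x3 uint8, red, green, blue); there is no depth.
- calibration(name): a dict with "fx", "fy", "cx", "cy" (pixels), "origin" and "orientation" of the camera in the world. Camera axes: x right, y up, looking along -z (the intrinsics and any distortion apply to the point x, -y, -z); pixel columns grow to the right and rows downward; lengths in m; the calibration is good to about 2 mm. A picture is of the moment at which its call begins. calibration takes no time and is no camera call.
- job.finish_job(): hands the job in, once; it reports no verdict.
The state is a dict: "t": time; "joint_positions": joint angles; "dq": joint speeds; "effort": joint torques, N m; "ee_pos": TCP position; "orientation": TCP orientation; "ft_force": force on the tool from outside, world axes, zero at the start; "moment": the same for the moment, N m; "gripper_width": finger opening in m.
Only numpy, scipy, OpenCV 4.12 (cv2) and the standard library are available. Lean on these libraries where they do the work, as an engineer would, in place of code of your own. Each camera call takes 0.05 s, during which the arm holds its last target. There are 200 camera calls.

## Working session

There is one attempt and no reset: what is moved stays moved. The work goes in short steps, Python scripts to look and compute and a tool call to move; the robot and the scene stay as the last step left them, time stands still between calls to the robot, and variables do not carry over. Pictures are saved under pics/ and viewed, about 8 in all and at most 12, crops included, and the job is handed in when it is done.

Besides the shell and the picture viewer there is one more tool, called after "Emit:" by a JSON object that holds its "name" and its "arguments". drive_tool: Moves the arm, as the interface text tells. Its arguments: {"type":"object","properties":{"commands":{"type":"array"}},"required":["commands"]}

```bash
mkdir -p pics; python3 - <<'E'
from bench import monitor, read_camera, calibration
import cv2,numpy as np
np.set_printoptions(precision=4,suppress=True)
for n in("scene","top"):
    im=read_camera(n); cv2.imwrite(f"pics/{n}0.png",cv2.resize(im[:,:,::-1],(784,588),interpolation=cv2.INTER_CUBIC)); cv2.imwrite(f"{n}0_raw.png",im[:,:,::-1]); print(n,calibration(n))
o=monitor.get_obs(); print(o)
E
```

```text
scene {'fx': 491.38268221179254, 'fy': 491.38268221179254, 'cx': 279.87042521879374, 'cy': 208.7990527725487, 'origin': array([ 0.9621, -0.5741,  1.252 ]), 'orientation': array([[ 0.8118, -0.4811,  0.3309],
       [ 0.5837,  0.6564, -0.4779],
       [ 0.0127,  0.5811,  0.8137]])}
top {'fx': 516.3414504775005, 'fy': 516.3414504775005, 'cx': 278.6258384288705, 'cy': 201.04751829904356, 'origin': array([0.2436, 0.0719, 1.635 ]), 'orientation': array([[ 0.0194,  0.9812, -0.1919],
       [-0.9998,  0.0187, -0.0058],
       [-0.0021,  0.1919,  0.9814]])}
{'t': 0.1, 'joint_positions': array([ 1.0508,  0.5371, -0.0045,  1.5388,  0.0026,  1.0673, -0.0712]), 'dq': array([ 0.0004, -0.0024, -0.0012, -0.0026, -0.0006,  0.0002, -0.0014]), 'effort': array([  0.004 , -58.4562,   1.0525, -25.9776,   0.0126,   0.0046,
         0.    ]), 'ee_pos': array([ 0.2847, -0.5837,  0.2305]), 'orientation': array([[ 0.8987,  0.4385, -0.0008],
       [ 0.4385, -0.8987,  0.0014],
       [-0.0001, -0.0016, -1.    ]]), 'ft_force': array([-0.492 , -1.2102,  0.4643]), 'moment': array([-0.0629,  0.0365,  0.0075]), 'gripper_width': 0.08584244500884308}
```

View pics/top0.png

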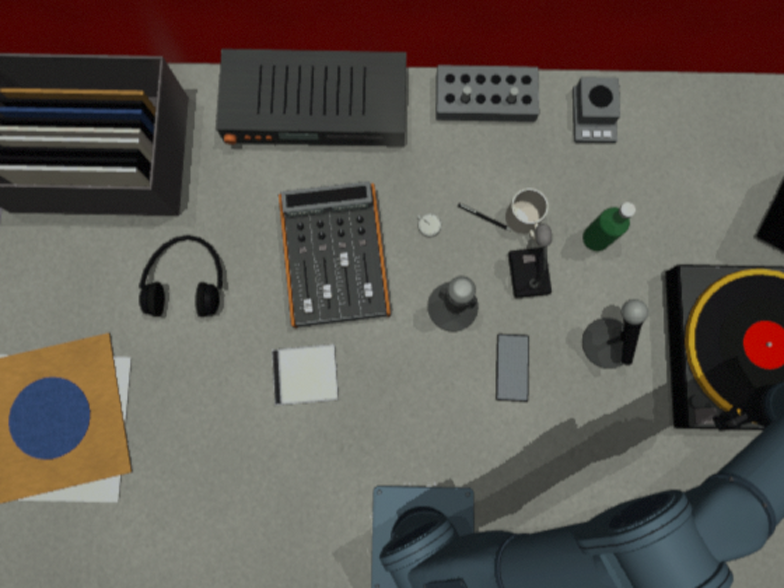

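View pics/scene0.png

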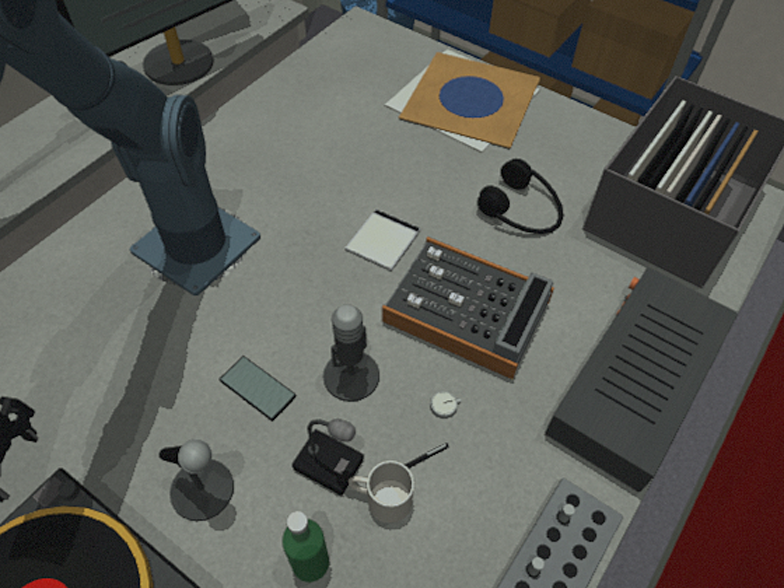

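Top view (784 px wide): caps, left to right, at (308,305), (327,291), (344,259) and (368,290). The gooseneck head is at (541,236), the studio mic at (461,290) and the handheld at (634,312). In the scene view the gooseneck head is at (341,430). I'll refine these next.

```bash
cat > h.py <<'E'
import numpy as np,cv2
from bench import calibration
np.set_printoptions(precision=4,suppress=True)
def ray(n,u,v):
    c=calibration(n); d=c["orientation"]@np.array([(u-c["cx"])/c["fx"],-(v-c["cy"])/c["fy"],-1]); return np.array(c["origin"]),d
def atz(n,u,v,z):
    o,d=ray(n,u,v); return o+d*(z-o[2])/d[2]
def proj(n,p):
    c=calibration(n); q=np.array(c["orientation"]).T@(np.array(p)-c["origin"]); return np.array([c["cx"]+c["fx"]*q[0]/-q[2],c["cy"]-c["fy"]*q[1]/-q[2]])
def tri(a,b):
    (o,d),(p,e)=a,b; d=d/np.linalg.norm(d);e=e/np.linalg.norm(e)
    s=np.linalg.lstsq(np.c_[d,-e],p-o,rcond=None)[0]; A=o+d*s[0];B=p+e*s[1]; return (A+B)/2,np.linalg.norm(A-B)
E
python3 - <<'E'
from h import *
k=1/1.4
for n,box in(("top",(290,235,385,315)),("scene",(390,235,475,315))):
    im=cv2.imread(n+"0_raw.png"); x0,y0,x1,y1=[int(a*k) for a in box]
    g=im[y0:y1,x0:x1].min(2); m=(g>135).astype(np.uint8)
    nn,_,st,ce=cv2.connectedComponentsWithStats(m)
    for s,c in zip(st[1:],ce[1:]):
        if s[4]>15:
            u,v=c+[x0,y0]; print(n,s[4],np.array([u,v]),s[2:4],atz(n,u,v,.072))
h=tri(ray("top",541*k,236*k),ray("scene",341*k,430*k)); print("goose head",h)
for nm,a,b in(("studio",(461,290),(347,322)),("hand",(634,312),(195,457))):
    print(nm,tri(ray("top",a[0]*k,a[1]*k),ray("scene",b[0]*k,b[1]*k)))
a=cv2.imread("top0_raw.png")[125:240,190:290]; b=cv2.imread("top0_raw.png")[145:225,350:410]
c=cv2.imread("scene0_raw.png")[285:355,205:275]
a=cv2.resize(a,(500,575),interpolation=2); b=cv2.resize(b,(216,288),interpolation=2); c=cv2.resize(c,(280,280),interpolation=2)
o=np.zeros((580,790,3),np.uint8); o[:575,:500]=a;o[:288,505:721]=b;o[295:575,505:785]=c; cv2.imwrite("pics/c1.png",o)
E
```

```text
top 39 [245.5128 185.0256] [6 9] [0.5979 0.1848 0.072 ]
top 44 [233.2727 208.0455] [6 9] [0.5246 0.2202 0.072 ]
top 40 [262.575 206.85 ] [6 9] [0.5301 0.1301 0.072 ]
top 45 [219.4    218.0667] [6 9] [0.4926 0.2616 0.072 ]
scene 258 [284.0194 175.3101] [19 25] [0.4181 0.2302 0.072 ]
scene 35 [309.9714 179.2   ] [9 7] [0.4916 0.265  0.072 ]
scene 38 [311.5263 192.8947] [10  7] [0.5249 0.2235 0.072 ]
scene 38 [295.7105 213.3421] [11  7] [0.5293 0.1331 0.072 ]
scene 42 [325.5    212.0714] [10  7] [0.5974 0.1887 0.072 ]
goose head (array([ 0.6268, -0.2285,  0.1921]), np.float64(0.00043607505637761657))
studio (array([ 0.509 , -0.0619,  0.2056]), np.float64(0.0018756084859255595))
hand (array([ 0.471 , -0.4069,  0.2055]), np.float64(0.002600675747341397))
```

View pics/c1.png

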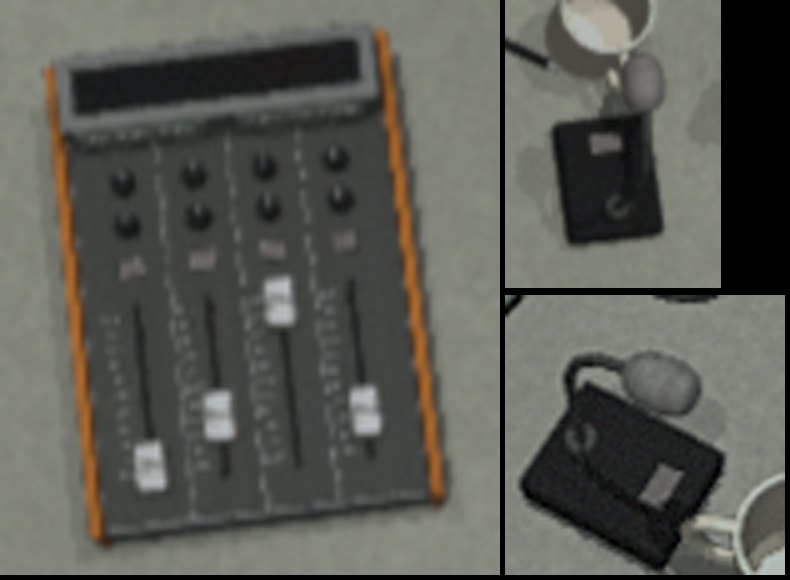

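The crop shows the mixer turned slightly left, the record cap near the top of its slot and knobs just beyond it. The gooseneck head is at about (641,82) in the upper-right crop. Next I fit the mixer pose.

```bash
python3 - <<'E'
from h import *
from scipy.optimize import least_squares
caps={"pres":((219.4,218.07),(309.97,179.2),.0675),"guest":((233.27,208.05),(311.53,192.89),.0225),"rec":((245.51,185.03),(325.5,212.07),-.0225),"play":((262.58,206.85),(295.71,213.34),-.0675)}
cr=lambda u,v:(u/5+190-.4,v/5+125-.4)
pts=[((-.152,.110,0),cr(97,543)),((-.152,-.110,0),cr(443,503))]+[((kx,y,.066),cr(*p)) for (kx,y,p) in
 [(.035,.0675,(127,225)),(.035,.0225,(199,216)),(.035,-.0225,(268,207)),(.035,-.0675,(341,198)),(.078,.0675,(122,183)),(.078,.0225,(193,174)),(.078,-.0225,(264,165)),(.078,-.0675,(335,157))]]
def W(p,l): c,s=np.cos(p[2]),np.sin(p[2]); return np.array([p[0]+c*l[0]-s*l[1],p[1]+s*l[0]+c*l[1],l[2]])
def f(p):
    r=[]
    for l,uv in pts: r+=list(proj("top",W(p,l))-uv)
    for i,(a,b,y) in enumerate(caps.values()):
        q=W(p,(p[3+i],y,.0735)); r+=list(proj("top",q)-a)+list(proj("scene",q)-b)
    return np.array(r)
s=least_squares(f,[.6,.18,.13,-.1,-.09,-.03,-.09],loss="soft_l1"); p=s.x
print("pose",p[:2],np.degrees(p[2]),"caps local x",p[3:]); print(f(p).round(1).reshape(-1,2).tolist())
print("fader vals",p[3:]+.115)
for nm,l in (("rec behind start",(p[5]+.014+.011+.008,-.0225)),("rec contact end",(-.115+.025,-.0225)),("guest start",(p[4]-.033,.0225)),("guest contact end",(-.015-.025,.0225))): print(nm,l,W(p,(*l,.066)))
E
```

```text
pose [0.6186 0.2109] 7.505578940182644 caps local x [-0.1183 -0.0915 -0.0238 -0.0984]
[[0.4, 0.3], [-0.2, 0.7], [-0.0, 0.8], [-0.1, 1.0], [0.4, 1.3], [0.0, 1.5], [-0.2, -4.0], [-0.2, -3.7], [-0.2, -3.5], [-0.2, -3.4], [-0.3, -0.0], [-0.2, 0.4], [-0.4, -0.2], [-0.4, 0.2], [-0.2, -0.1], [-0.4, 0.5], [-0.3, -0.0], [-0.2, 0.3]]
fader vals [-0.0033  0.0235  0.0912  0.0166]
rec behind start (np.float64(0.00920285316417383), -0.0225) [0.6307 0.1898 0.066 ]
rec contact end (-0.09, -0.0225) [0.5323 0.1768 0.066 ]
guest start (np.float64(-0.12446399833612021), 0.0225) [0.4923 0.2169 0.066 ]
guest contact end (-0.04, 0.0225) [0.576 0.228 0.066]
```

Emit:
{"name": "drive_tool", "arguments": {"commands": [{"translation": [0, 0, -60], "twist": [0, 0, 9], "hand": 0}, {"translation": [0, 0, -120], "twist": [0, 0, 18.2], "hand": 0}, {"translation": [0, 0, -120], "twist": [0, 0, 18.2], "hand": 0}, {"translation": [0, 0, -120], "twist": [0, 0, 18.2], "hand": 0}]}}

```text
t: 0.6
ee_pos: [0.2849, -0.5837, 0.3505]
orientation: [[0.991, 0.137, -0.001], [0.137, -0.991, 0.001], [-0.0, -0.001, -1.0]]
ft_force: [0.1, -0.2, -1.0]
gripper_width: 0.0122
```

Emit:
{"name": "drive_tool", "arguments": {"commands": [{"translation": [32, -51, 0], "twist": [0, 0, 0], "hand": 0}, {"translation": [64, -102, 0], "twist": [0, 0, 0], "hand": 0}, {"translation": [96, -153, 0], "twist": [0, 0, 0], "hand": 0}, {"translation": [128, -204, 0], "twist": [0, 0, 0], "hand": 0}, {"translation": [160, -255, 0], "twist": [0, 0, 0], "hand": 0}, {"translation": [192, -306, 0], "twist": [0, 0, 0], "hand": 0}, {"translation": [224, -357, 0], "twist": [0, 0, 0], "hand": 0}, {"translation": [256, -408, 0], "twist": [0, 0, 0], "hand": 0}, {"translation": [288, -459, 0], "twist": [0, 0, 0], "hand": 0}, {"translation": [320, -510, 0], "twist": [0, 0, 0], "hand": 0}]}}

```text
t: 1.85
ee_pos: [0.5323, -0.0337, 0.3495]
orientation: [[0.991, 0.136, -0.003], [0.136, -0.991, 0.0], [-0.003, -0.001, -1.0]]
ft_force: [1.4, -0.2, -0.0]
gripper_width: 0.0001
```

Emit:
{"name": "drive_tool", "arguments": {"commands": [{"translation": [33, -52, 0], "twist": [0, 0, 0], "hand": 0}, {"translation": [66, -104, 0], "twist": [0, 0, 0], "hand": 0}, {"translation": [99, -156, 0], "twist": [0, 0, 0], "hand": 0}, {"translation": [132, -209, 0], "twist": [0, 0, 0], "hand": 0}, {"translation": [132, -209, 0], "twist": [0, 0, 0], "hand": 0}, {"translation": [132, -209, 0], "twist": [0, 0, 0], "hand": 0}, {"translation": [132, -209, 0], "twist": [0, 0, 0], "hand": 0}]}}

```text
t: 2.72
ee_pos: [0.635, 0.1874, 0.3507]
orientation: [[0.991, 0.134, -0.001], [0.134, -0.991, -0.001], [-0.001, 0.001, -1.0]]
ft_force: [-0.3, -0.1, -0.1]
gripper_width: 0.0004
```

Emit:
{"name": "drive_tool", "arguments": {"commands": [{"translation": [0, -3, 50], "twist": [0, 0, 0], "hand": 0}, {"translation": [0, -3, 100], "twist": [0, 0, 0], "hand": 0}, {"translation": [0, -3, 150], "twist": [0, 0, 0], "hand": 0}, {"translation": [0, -3, 200], "twist": [0, 0, 0], "hand": 0}, {"translation": [0, -3, 245], "twist": [0, 0, 0], "hand": 0}, {"translation": [0, -3, 255], "twist": [0, 0, 0], "hand": 0}, {"translation": [0, -3, 255], "twist": [0, 0, 0], "hand": 0}, {"translation": [0, -3, 255], "twist": [0, 0, 0], "hand": 0}]}}

```text
t: 3.72
ee_pos: [0.6364, 0.1928, 0.0987]
orientation: [[0.991, 0.135, 0.004], [0.135, -0.991, 0.001], [0.004, -0.001, -1.0]]
ft_force: [-0.1, -0.1, 0.1]
gripper_width: -0.0003
```

```bash
cat > look.py <<'E'
import sys,cv2,numpy as np
from bench import read_camera
def look(name):
    a=read_camera("top")[100:260,180:300,::-1]; b=read_camera("scene")[120:280,240:400,::-1]
    o=np.hstack([cv2.resize(a,None,fx=2.8,fy=2.8,interpolation=2),cv2.resize(b,None,fx=2.8,fy=2.8,interpolation=2)]); cv2.imwrite(f"pics/{name}.png",o)
look(sys.argv[1])
E
python3 look.py c2
```

```text
(no output)
```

View pics/c2.png

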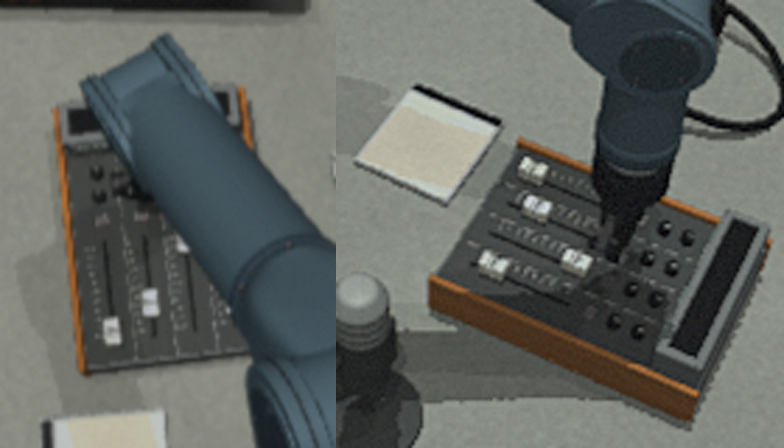

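The scene view shows the fingertips at about (617,255), beyond the record cap at (577,261) and clear of the knobs. I'll descend and push.

Emit:
{"name": "drive_tool", "arguments": {"commands": [{"translation": [0, 0, 12], "twist": [0, 0, 0], "hand": 0}, {"translation": [0, 0, 22], "twist": [0, 0, 0], "hand": 0}, {"translation": [0, 0, 31], "twist": [0, 0, 0], "hand": 0}, {"translation": [0, 0, 31], "twist": [0, 0, 0], "hand": 0}, {"translation": [-3, 0, 31], "twist": [0, 0, 0], "hand": 0}, {"translation": [-6, 0, 31], "twist": [0, 0, 0], "hand": 0}, {"translation": [-10, 0, 31], "twist": [0, 0, 0], "hand": 0}, {"translation": [-14, 0, 31], "twist": [0, 0, 0], "hand": 0}, {"translation": [-18, 0, 31], "twist": [0, 0, 0], "hand": 0}, {"translation": [-22, 0, 31], "twist": [0, 0, 0], "hand": 0}]}}

```text
t: 5.08
ee_pos: [0.613, 0.1895, 0.0655]
orientation: [[0.991, 0.136, 0.001], [0.136, -0.991, 0.0], [0.001, -0.0, -1.0]]
ft_force: [1.7, 0.4, 0.9]
gripper_width: 0.0001
```

Emit:
{"name": "drive_tool", "arguments": {"commands": [{"translation": [-6, 0, 0], "twist": [0, 0, 0], "hand": 0}, {"translation": [-12, 0, 0], "twist": [0, 0, 0], "hand": 0}, {"translation": [-18, 0, 0], "twist": [0, 0, 0], "hand": 0}, {"translation": [-24, 0, 0], "twist": [0, 0, 0], "hand": 0}, {"translation": [-30, 0, 0], "twist": [0, 0, 0], "hand": 0}, {"translation": [-36, 0, 0], "twist": [0, 0, 0], "hand": 0}, {"translation": [-42, 0, 0], "twist": [0, 0, 0], "hand": 0}, {"translation": [-48, 0, 0], "twist": [0, 0, 0], "hand": 0}, {"translation": [-54, 0, 0], "twist": [0, 0, 0], "hand": 0}, {"translation": [-60, 0, 0], "twist": [0, 0, 0], "hand": 0}]}}

```text
t: 6.32
ee_pos: [0.553, 0.1812, 0.0652]
orientation: [[0.991, 0.136, -0.0], [0.136, -0.991, -0.0], [-0.0, 0.0, -1.0]]
ft_force: [1.5, -0.4, 0.6]
gripper_width: 0.0001
```

Emit:
{"name": "drive_tool", "arguments": {"commands": [{"translation": [-4, 0, 0], "twist": [0, 0, 0], "hand": 0}, {"translation": [-8, 0, 0], "twist": [0, 0, 0], "hand": 0}, {"translation": [-11, 0, 0], "twist": [0, 0, 0], "hand": 0}, {"translation": [-13, 0, 0], "twist": [0, 0, 0], "hand": 0}, {"translation": [-15, 0, 0], "twist": [0, 0, 0], "hand": 0}, {"translation": [-16, 0, 0], "twist": [0, 0, 0], "hand": 0}, {"translation": [-17, 0, 0], "twist": [0, 0, 0], "hand": 0}, {"translation": [-17, 0, 0], "twist": [0, 0, 0], "hand": 0}]}}

```text
t: 7.32
ee_pos: [0.5365, 0.1791, 0.0653]
orientation: [[0.991, 0.136, -0.0], [0.136, -0.991, -0.0], [-0.0, -0.0, -1.0]]
ft_force: [0.8, 0.1, 0.5]
gripper_width: -0.0
```

```bash
python3 look.py c3
```

```text
(no output)
```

View pics/c3.png

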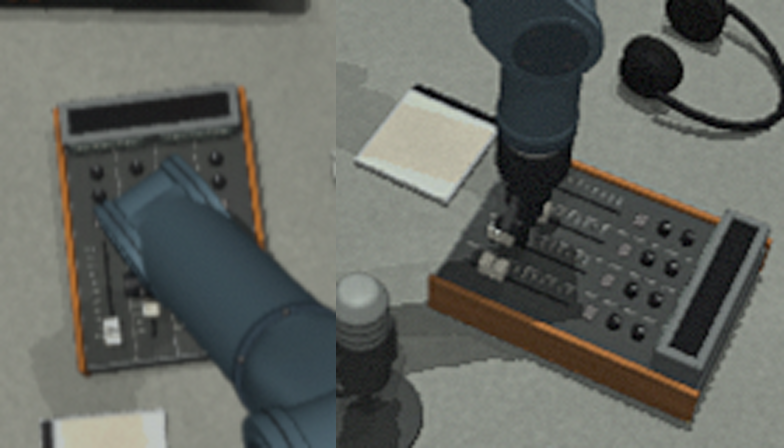

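The record cap is at about (503,232), in front of the fingertips and nearly down. I'll creep to the end stop.

Emit:
{"name": "drive_tool", "arguments": {"commands": [{"translation": [-1, 0, 0], "twist": [0, 0, 0], "hand": 0}, {"translation": [-2, 0, 0], "twist": [0, 0, 0], "hand": 0}, {"translation": [-3, 0, 0], "twist": [0, 0, 0], "hand": 0}, {"translation": [-3, 0, 0], "twist": [0, 0, 0], "hand": 0}]}}

```text
t: 7.92
ee_pos: [0.5335, 0.1787, 0.0653]
orientation: [[0.991, 0.136, -0.0], [0.136, -0.991, 0.0], [-0.0, -0.0, -1.0]]
ft_force: [0.8, -0.1, -0.3]
gripper_width: 0.0002
```

Emit:
{"name": "drive_tool", "arguments": {"commands": [{"translation": [-1, 0, 0], "twist": [0, 0, 0], "hand": 0}, {"translation": [-1, 0, 0], "twist": [0, 0, 0], "hand": 0}]}}

```text
t: 8.18
ee_pos: [0.5326, 0.1786, 0.0653]
orientation: [[0.991, 0.136, -0.0], [0.136, -0.991, 0.0], [-0.0, -0.0, -1.0]]
ft_force: [1.2, 0.2, 0.1]
gripper_width: -0.0002
```

Emit:
{"name": "drive_tool", "arguments": {"commands": [{"translation": [-1, 0, 0], "twist": [0, 0, 0], "hand": 0}, {"translation": [-1, 0, 0], "twist": [0, 0, 0], "hand": 0}]}}

```text
t: 8.43
ee_pos: [0.5316, 0.1784, 0.0653]
orientation: [[0.991, 0.136, -0.0], [0.136, -0.991, 0.0], [-0.0, -0.0, -1.0]]
ft_force: [1.1, -0.0, -0.3]
gripper_width: 0.0001
```

Emit:
{"name": "drive_tool", "arguments": {"commands": [{"translation": [-1, 0, 0], "twist": [0, 0, 0], "hand": 0}, {"translation": [-1, 0, 0], "twist": [0, 0, 0], "hand": 0}]}}

```text
t: 8.68
ee_pos: [0.5306, 0.1782, 0.0653]
orientation: [[0.991, 0.136, -0.0], [0.136, -0.991, -0.0], [-0.0, 0.0, -1.0]]
ft_force: [0.2, 0.4, -0.5]
gripper_width: 0.0
```

Emit:
{"name": "drive_tool", "arguments": {"commands": [{"translation": [-1, 0, 0], "twist": [0, 0, 0], "hand": 0}, {"translation": [-1, 0, 0], "twist": [0, 0, 0], "hand": 0}]}}

```text
t: 8.93
ee_pos: [0.5296, 0.1781, 0.0653]
orientation: [[0.991, 0.136, -0.0], [0.136, -0.991, -0.0], [-0.0, 0.0, -1.0]]
ft_force: [0.1, -0.1, 0.3]
gripper_width: -0.0001
```

Emit:
{"name": "drive_tool", "arguments": {"commands": [{"translation": [-1, 0, 0], "twist": [0, 0, 0], "hand": 0}, {"translation": [-1, 0, 0], "twist": [0, 0, 0], "hand": 0}]}}

```text
t: 9.18
ee_pos: [0.5286, 0.1779, 0.0653]
orientation: [[0.991, 0.136, -0.0], [0.136, -0.991, -0.0], [-0.0, 0.0, -1.0]]
ft_force: [0.6, 1.0, 0.2]
gripper_width: 0.0001
```

```bash
cat > caps.py <<'E'
from h import *
from bench import read_camera
import sys
im=read_camera("scene"); g=im.min(2).astype(float)
P=np.array([.6186,.2109]); R=lambda t:np.array([[np.cos(t),-np.sin(t)],[np.sin(t),np.cos(t)]])
r=R(np.radians(7.506))
for nm,y in(("pres",.0675),("guest",.0225),("rec",-.0225),("play",-.0675)):
    # brightness profile along slot at the cap top height
    xs=np.arange(-.145,.02,.002); v=[]
    for x in xs:
        q=P+r@[x,y]; u=proj("scene",[*q,.075]); v.append(cv2.getRectSubPix(im.min(2),(3,3),tuple(map(float,u))).mean())
    print(nm," ".join(f"{x*1000:.0f}:{a:.0f}" for x,a in zip(xs,v) if a>110))
a=im[165:245,275:355,::-1]; cv2.imwrite(f"pics/{sys.argv[1]}.png",cv2.resize(a,None,fx=7,fy=7,interpolation=2))
E
python3 caps.py c4
```

```text
pres 
guest -83:111 -81:111
rec -145:112
play -145:114 -107:119 -105:118 -103:113 -93:111 -91:118 -89:122 -87:122
```

View pics/c4.png

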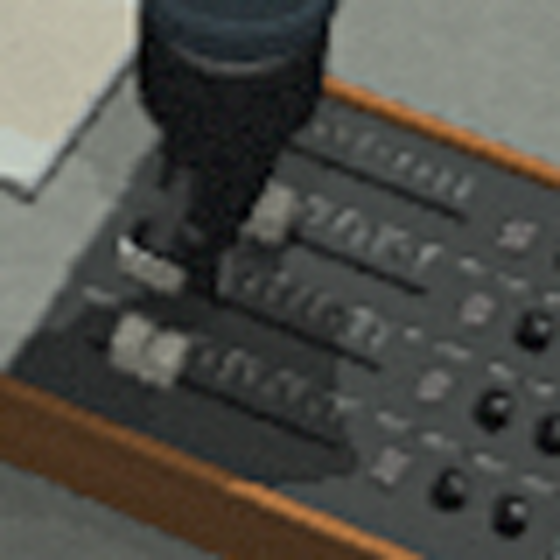

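```bash
python3 - <<'E'
from h import *
P=np.array([.6186,.2109]);t=np.radians(7.506);r=np.array([[np.cos(t),-np.sin(t)],[np.sin(t),np.cos(t)]])
def c(x,y,z): return ((proj("scene",[*(P+r@[x,y]),z])-[275,165]+.5)*7).round()
for nm,x,y in(("play",-.0984,-.0675),("rec-115",-.115,-.0225),("rec-105",-.105,-.0225),("rec-110",-.11,-.0225)):
    print(nm,[c(x+a,y+b,z).tolist() for a,b,z in((-.014,-.0085,.075),(-.014,.0085,.075),(.014,-.0085,.075),(-.014,-.0085,.0575),(.014,-.0085,.0575))])
print(r.T@(np.array([.5286,.1779])-P))
E
```

```text
play [[108.0, 343.0], [127.0, 314.0], [168.0, 370.0], [107.0, 367.0], [166.0, 393.0]]
rec-115 [[122.0, 252.0], [141.0, 224.0], [181.0, 277.0], [121.0, 276.0], [179.0, 301.0]]
rec-105 [[143.0, 261.0], [161.0, 233.0], [202.0, 287.0], [142.0, 285.0], [200.0, 311.0]]
rec-110 [[133.0, 256.0], [151.0, 228.0], [192.0, 282.0], [131.0, 281.0], [190.0, 306.0]]
[-0.0935 -0.021 ]
```

The cap's left corner, at about (118,250), matches a cap centre of about -115 mm, so it is almost at the stop. I'll creep on until I feel it.

Emit:
{"name": "drive_tool", "arguments": {"commands": [{"translation": [-1, 0, 0], "twist": [0, 0, 0], "hand": 0}, {"translation": [-1, 0, 0], "twist": [0, 0, 0], "hand": 0}]}}

```text
t: 9.48
ee_pos: [0.5283, 0.1779, 0.0654]
orientation: [[0.991, 0.136, 0.001], [0.136, -0.991, 0.0], [0.001, -0.0, -1.0]]
ft_force: [3.2, 0.6, -1.4]
gripper_width: -0.0001
```

Emit:
{"name": "drive_tool", "arguments": {"commands": [{"translation": [-1, 0, 0], "twist": [0, 0, 0], "hand": 0}, {"translation": [-1, 0, 0], "twist": [0, 0, 0], "hand": 0}]}}

```text
t: 9.72
ee_pos: [0.5282, 0.1779, 0.0656]
orientation: [[0.991, 0.136, 0.003], [0.136, -0.991, 0.001], [0.003, -0.001, -1.0]]
ft_force: [5.7, 0.9, -4.1]
gripper_width: -0.0003
```

Emit:
{"name": "drive_tool", "arguments": {"commands": [{"translation": [-1, 0, 0], "twist": [0, 0, 0], "hand": 0}, {"translation": [-1, 0, 0], "twist": [0, 0, 0], "hand": 0}]}}

```text
t: 9.98
ee_pos: [0.5282, 0.1779, 0.0657]
orientation: [[0.991, 0.135, 0.005], [0.135, -0.991, 0.002], [0.005, -0.001, -1.0]]
ft_force: [8.2, 1.5, -6.6]
gripper_width: 0.0002
```

End stop felt: the force rose while the tool stood still, about 8 N. Now I back off, lift, go to the guest's fader on the robot side and descend.

Emit:
{"name": "drive_tool", "arguments": {"commands": [{"translation": [5, 0, 0], "twist": [0, 0, 0], "hand": 0}, {"translation": [12, 0, 0], "twist": [0, 0, 0], "hand": 0}, {"translation": [12, 0, -30], "twist": [0, 0, 0], "hand": 0}, {"translation": [12, 0, -65], "twist": [0, 0, 0], "hand": 0}, {"translation": [-10, -20, -65], "twist": [0, 0, 0], "hand": 0}, {"translation": [-33, -43.5, -65], "twist": [0, 0, 0], "hand": 0}, {"translation": [-33, -43.5, -65], "twist": [0, 0, 0], "hand": 0}, {"translation": [-33, -43.5, -35], "twist": [0, 0, 0], "hand": 0}, {"translation": [-33, -43.5, -30], "twist": [0, 0, 0], "hand": 0}, {"translation": [-33, -43.5, -30], "twist": [0, 0, 0], "hand": 0}]}}

```text
t: 11.22
ee_pos: [0.4873, 0.2157, 0.0952]
orientation: [[0.991, 0.135, -0.001], [0.135, -0.991, -0.001], [-0.001, 0.0, -1.0]]
ft_force: [0.2, -0.4, -0.3]
gripper_width: -0.0005
```

```bash
python3 look.py c5
```

```text
(no output)
```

View pics/c5.png

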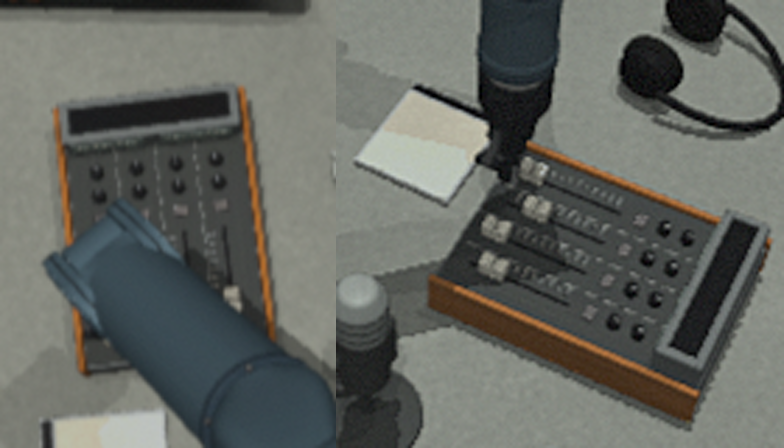

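The record cap is fully down at (495,230). The fingertips at (508,178) hover on the robot side of the guest cap (538,208), clear of the presenter cap (533,170). Now the guest push.

Emit:
{"name": "drive_tool", "arguments": {"commands": [{"translation": [0, 0, 12], "twist": [0, 0, 0], "hand": 0}, {"translation": [0, 0, 22], "twist": [0, 0, 0], "hand": 0}, {"translation": [0, 0, 30], "twist": [0, 0, 0], "hand": 0}, {"translation": [0, 0, 30], "twist": [0, 0, 0], "hand": 0}, {"translation": [4, 0, 30], "twist": [0, 0, 0], "hand": 0}, {"translation": [8, 0, 30], "twist": [0, 0, 0], "hand": 0}, {"translation": [12, 0, 30], "twist": [0, 0, 0], "hand": 0}, {"translation": [16, 0, 30], "twist": [0, 0, 0], "hand": 0}, {"translation": [20, 0, 30], "twist": [0, 0, 0], "hand": 0}, {"translation": [25, 0, 30], "twist": [0, 0, 0], "hand": 0}]}}

```text
t: 12.58
ee_pos: [0.512, 0.2196, 0.0653]
orientation: [[0.991, 0.136, -0.0], [0.136, -0.991, -0.0], [-0.0, 0.0, -1.0]]
ft_force: [-1.2, 0.1, 1.3]
gripper_width: 0.0001
```

Emit:
{"name": "drive_tool", "arguments": {"commands": [{"translation": [6, 0, 0], "twist": [0, 0, 0], "hand": 0}, {"translation": [12, 0, 0], "twist": [0, 0, 0], "hand": 0}, {"translation": [18, 0, 0], "twist": [0, 0, 0], "hand": 0}, {"translation": [24, 0, 0], "twist": [0, 0, 0], "hand": 0}, {"translation": [30, 0, 0], "twist": [0, 0, 0], "hand": 0}, {"translation": [36, 0, 0], "twist": [0, 0, 0], "hand": 0}, {"translation": [42, 0, 0], "twist": [0, 0, 0], "hand": 0}, {"translation": [48, 0, 0], "twist": [0, 0, 0], "hand": 0}, {"translation": [53, 0, 0], "twist": [0, 0, 0], "hand": 0}, {"translation": [56, 0, 0], "twist": [0, 0, 0], "hand": 0}]}}

```text
t: 13.82
ee_pos: [0.5678, 0.2271, 0.0653]
orientation: [[0.991, 0.136, 0.0], [0.136, -0.991, -0.0], [0.0, 0.0, -1.0]]
ft_force: [-1.3, 0.6, 1.4]
gripper_width: 0.0001
```

Emit:
{"name": "drive_tool", "arguments": {"commands": [{"translation": [2, 0, 0], "twist": [0, 0, 0], "hand": 0}, {"translation": [4, 0, 0], "twist": [0, 0, 0], "hand": 0}, {"translation": [5, 0, 0], "twist": [0, 0, 0], "hand": 0}, {"translation": [6, 0, 0], "twist": [0, 0, 0], "hand": 0}, {"translation": [7, 0, 0], "twist": [0, 0, 0], "hand": 0}, {"translation": [8, 0, 0], "twist": [0, 0, 0], "hand": 0}, {"translation": [8, 0, 0], "twist": [0, 0, 0], "hand": 0}]}}

```text
t: 14.7
ee_pos: [0.5719, 0.2278, 0.0649]
orientation: [[0.991, 0.136, -0.006], [0.136, -0.991, -0.002], [-0.007, 0.002, -1.0]]
ft_force: [-11.0, -1.7, 8.0]
gripper_width: -0.0003
```

End stop felt at 11 N. The distance between the two stops, 49 mm of TCP travel, matches 100 mm less the cap length and pad width. Back off, lift, and go to the gooseneck.

Emit:
{"name": "drive_tool", "arguments": {"commands": [{"translation": [-6, 0, 0], "twist": [0, 0, 0], "hand": 0}, {"translation": [-15, 0, 0], "twist": [0, 0, 0], "hand": 0}, {"translation": [-15, 0, -40], "twist": [0, 0, 0], "hand": 0}, {"translation": [-15, 0, -95], "twist": [0, 0, 0], "hand": 0}, {"translation": [-15, 0, -150], "twist": [0, 0, 0], "hand": 0}, {"translation": [-15, 0, -205], "twist": [0, 0, 0], "hand": 0}, {"translation": [-15, 0, -260], "twist": [0, 0, 0], "hand": 0}, {"translation": [-15, 0, -295], "twist": [0, 0, 0], "hand": 0}, {"translation": [-15, 0, -295], "twist": [0, 0, 0], "hand": 0}]}}

```text
t: 15.82
ee_pos: [0.5619, 0.2269, 0.3637]
orientation: [[0.991, 0.135, 0.006], [0.135, -0.991, 0.002], [0.007, -0.001, -1.0]]
ft_force: [-0.8, 0.1, 0.2]
gripper_width: -0.0001
```

Emit:
{"name": "drive_tool", "arguments": {"commands": [{"translation": [0, 50, 0], "twist": [0, 0, 0], "hand": 0}, {"translation": [0, 100, 0], "twist": [0, 0, 0], "hand": 0}, {"translation": [1, 150, 0], "twist": [0, 0, 0], "hand": 0}, {"translation": [1, 200, 0], "twist": [0, 0, 0], "hand": 0}, {"translation": [2, 250, 0], "twist": [0, 0, 0], "hand": 0}, {"translation": [2, 300, 0], "twist": [0, 0, 0], "hand": 0}, {"translation": [3, 350, 0], "twist": [0, 0, 0], "hand": 0}, {"translation": [3, 400, 0], "twist": [0, 0, 0], "hand": 0}, {"translation": [3, 440, 0], "twist": [0, 0, 0], "hand": 0}, {"translation": [3, 459, 0], "twist": [0, 0, 0], "hand": 0}]}}

```text
t: 17.08
ee_pos: [0.6248, -0.2309, 0.3586]
orientation: [[0.991, 0.132, -0.002], [0.132, -0.991, -0.001], [-0.002, 0.0, -1.0]]
ft_force: [-0.4, 0.4, 0.2]
gripper_width: 0.0001
```

Emit:
{"name": "drive_tool", "arguments": {"commands": [{"translation": [0, 0, 0], "twist": [0, 0, 0], "hand": 0}, {"translation": [0, 0, 0], "twist": [0, 0, 0], "hand": 0}, {"translation": [0, 0, 0], "twist": [0, 0, 0], "hand": 0}]}}

```text
t: 17.45
ee_pos: [0.6261, -0.226, 0.3605]
orientation: [[0.99, 0.138, 0.0], [0.138, -0.99, 0.001], [0.0, -0.001, -1.0]]
ft_force: [0.1, 0.4, -0.2]
gripper_width: -0.0004
```

```bash
python3 - <<'E'
from bench import read_camera
import cv2,numpy as np
a=read_camera("top")[100:260,180:460,::-1]; b=read_camera("scene")[140:380,140:420,::-1]
cv2.imwrite("pics/c6.png",cv2.resize(np.vstack([a,b]),None,fx=1.5,fy=1.5,interpolation=2))
E
```

```text
(no output)
```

View pics/c6.png

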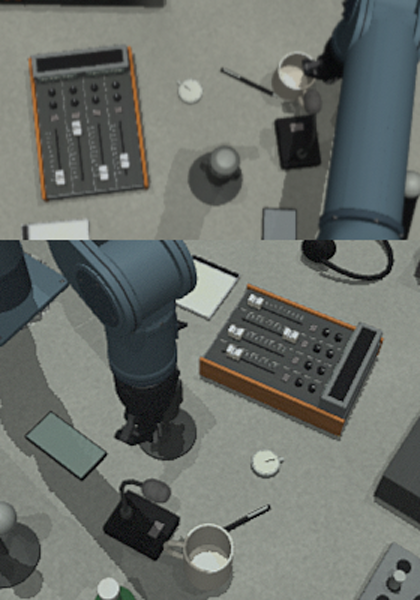

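The guest's fader is up, the record's down and the outer two look unchanged. The gooseneck head is at (155,490) in the scene half. I'll descend slowly to about 41 mm above its top.

Emit:
{"name": "drive_tool", "arguments": {"commands": [{"translation": [0, 2, 20], "twist": [0, 0, 0], "hand": 0}, {"translation": [0, 2, 40], "twist": [0, 0, 0], "hand": 0}, {"translation": [0, 2, 60], "twist": [0, 0, 0], "hand": 0}, {"translation": [0, 2, 80], "twist": [0, 0, 0], "hand": 0}, {"translation": [0, 2, 95], "twist": [0, 0, 0], "hand": 0}, {"translation": [0, 2, 105], "twist": [0, 0, 0], "hand": 0}, {"translation": [0, 2, 105], "twist": [0, 0, 0], "hand": 0}, {"translation": [0, 2, 105], "twist": [0, 0, 0], "hand": 0}]}}

```text
t: 18.55
ee_pos: [0.6265, -0.2302, 0.256]
orientation: [[0.991, 0.136, 0.001], [0.136, -0.991, -0.0], [0.001, 0.001, -1.0]]
ft_force: [0.1, -0.4, 0.3]
gripper_width: 0.0
```

```bash
python3 - <<'E'
from bench import read_camera
import cv2,numpy as np
from h import *
a=read_camera("top")[120:280,320:460,::-1]; b=read_camera("scene")[240:400,180:320,::-1]
cv2.imwrite("pics/c7.png",cv2.resize(np.hstack([a,b]),None,fx=2.8,fy=2.8,interpolation=2))
E
```

```text
(no output)
```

View pics/c7.png

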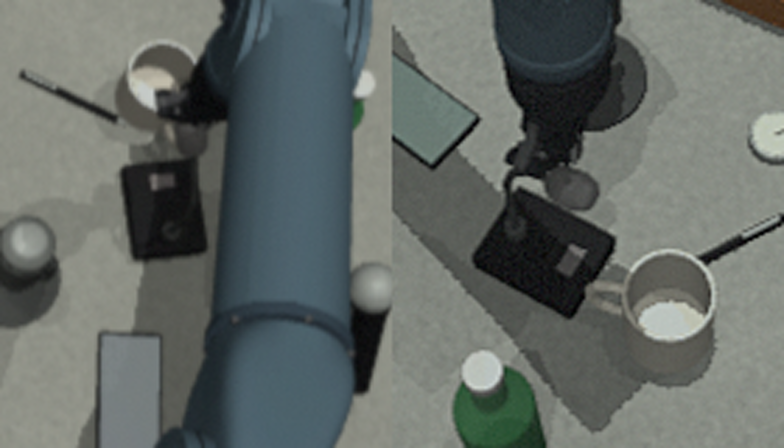

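The closed fingertips, at about (550,160) in the right half, are just above the gooseneck's foam head at (572,187). The mics and loose things look unmoved. I'll hold here.

Emit:
{"name": "drive_tool", "arguments": {"commands": [{"translation": [0, 0, 0], "twist": [0, 0, 0], "hand": 0}, {"translation": [0, 0, 0], "twist": [0, 0, 0], "hand": 0}, {"translation": [0, 0, 0], "twist": [0, 0, 0], "hand": 0}, {"translation": [0, 0, 0], "twist": [0, 0, 0], "hand": 0}, {"translation": [0, 0, 0], "twist": [0, 0, 0], "hand": 0}, {"translation": [0, 0, 0], "twist": [0, 0, 0], "hand": 0}, {"translation": [0, 0, 0], "twist": [0, 0, 0], "hand": 0}, {"translation": [0, 0, 0], "twist": [0, 0, 0], "hand": 0}, {"translation": [0, 0, 0], "twist": [0, 0, 0], "hand": 0}, {"translation": [0, 0, 0], "twist": [0, 0, 0], "hand": 0}]}}

```text
t: 19.9
ee_pos: [0.626, -0.2301, 0.2553]
orientation: [[0.991, 0.136, -0.0], [0.136, -0.991, 0.0], [-0.0, -0.0, -1.0]]
ft_force: [-0.3, 0.1, -0.7]
gripper_width: 0.0
```

Emit:
{"name": "drive_tool", "arguments": {"commands": [{"translation": [0, 0, 0], "twist": [0, 0, 0], "hand": 0}, {"translation": [0, 0, 0], "twist": [0, 0, 0], "hand": 0}, {"translation": [0, 0, 0], "twist": [0, 0, 0], "hand": 0}, {"translation": [0, 0, 0], "twist": [0, 0, 0], "hand": 0}, {"translation": [0, 0, 0], "twist": [0, 0, 0], "hand": 0}, {"translation": [0, 0, 0], "twist": [0, 0, 0], "hand": 0}, {"translation": [0, 0, 0], "twist": [0, 0, 0], "hand": 0}, {"translation": [0, 0, 0], "twist": [0, 0, 0], "hand": 0}, {"translation": [0, 0, 0], "twist": [0, 0, 0], "hand": 0}, {"translation": [0, 0, 0], "twist": [0, 0, 0], "hand": 0}]}}

```text
t: 21.15
ee_pos: [0.626, -0.2302, 0.2552]
orientation: [[0.991, 0.136, -0.0], [0.136, -0.991, -0.0], [-0.0, 0.0, -1.0]]
ft_force: [0.2, 0.2, -1.1]
gripper_width: 0.0002
```

```bash
python3 - <<'E'
from bench import job,monitor
o=monitor.get_obs();print(o["t"],o["ee_pos"],o["ft_force"]);print(job.finish_job())
E
```

```text
21.15 [ 0.62599671 -0.23015976  0.25524152] [ 0.16971011  0.21241232 -1.0870775 ]
the job is handed in; nothing more can be done
None
```

I pushed the record's fader down to its end stop, then the guest's fader up to its end stop, both with shut fingertips. The wrist force readings peaked at about 11 N against the 18 N limit. The job is handed in at about 21 s; no verdict is reported.

The hand then held still over the gooseneck's head for about 2.5 s and finished there, still pointing. The fingertips were about 41 mm above the head's top, with the grasp point about 60 mm above it and within 2 mm sideways of the measured centre.

- **Faders:** a picture taken after both pushes showed the record's fader down and the guest's up. The outer two looked unmoved, judged by eye only.
- **Other things:** the microphones and loose things that stayed in view looked unmoved in the last pictures. The final wrist force was about 1 N, which is close to noise.
- **One disagreement:** the camera fit of the mixer was about 3–4 mm off along its depth compared with the end stops I felt. I relied on the felt stops, whose spacing fits the 100 mm travel.

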